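# Weigh a board carrier on the sprung hook and record it

### The arm

A 6-joint arm with a two-finger parallel gripper is mounted at the origin on the work surface. World frame = base frame: x ahead of the robot, y to its left, z up, the work surface at z = 0. Lengths are in m, angles in rad, forces in N, time in s.
With the tool pointing down it reaches from about 0.35 to 0.775 m from the base axis. Payload 7.3 kg.
Tool frame: the origin (TCP) lies midway between the tips of the shut fingers; the grasp point (between the pads) lies 19 mm behind it; z points along the fingers, y is the direction in which the jaws open and shut (so a half turn about z gives the same grasp; the last joint's range is limited). The gripper opens to 92 mm and grips with 3 to 60 N. Pads are 19 mm wide; open, the fingers measure 130 mm over their backs; the gripper's body (75 mm by 190 mm) begins 47 mm behind the grasp point.
Start: joints at [1.057, 0.342, 1.524, -0, 1.275, -0.146], TCP at [0.189, 0.49, 0.227] pointing down, gripper open.
Joint ranges: [-2.53, 2.53], [-0.77, 2.02], [0.04, 2.7], [-1, 4.14], [0.28, 2.66], [-3.11, 3.11]. Speed limits (rad/s): [2.57, 2.57, 3.14, 3.14, 3.14, 3.14].

### API

Orientations are given as [roll, pitch, yaw] about the fixed x, y, z axes, in that order (R = Rz(yaw) Ry(pitch) Rx(roll)).
In Python, from cell import robot gives the robot as it stands.
- The arm moves only by the shell command python3 -m crank 'ROWS' [FORCE]. ROWS is a JSON object of lists of equal length, an entry for each row: "claw": the opening, from 0 (shut) to 1 (fully open); "delta_pos": the shift along the tool's x, y, z in units of 25 mm (1.0 is 25 mm), a list of three; "roll": the turn about the tool's z in units of 6 degrees (1.0 is 6 degrees). In form: {"claw": [claw, ...], "delta_pos": [[dx, dy, dz], ...], "roll": [roll, ...]}. A call has exactly 8 rows; each row is the pose to reach, as a shift and turn from the pose commanded when the call began, along the tool's axes at that moment; what a row does not reach only later rows make up. A row lasts 1/12 s, in which the tool goes at most 41.7 mm and 7.16 degrees, less where a joint would pass 70% of its speed; a pose out of reach is approached as far as the arm can. A call with a gripper value outside its range is refused whole. The fingers move at their own pace and stop on an object; FORCE is the grip in N (left out, the last holds). Time passes only in rows, so rows that repeat a pose let the fingers close, or fill a call up. It gives the time, the measured TCP pose, the force and the opening at its end, in the units of the state.
- robot.observe(): the state, without advancing time (a new reading comes with each control period).
- robot.read_camera(name): name is "side" or "top"; returns a dict with "color" (420x560x3 uint8, blue, green, red), "fx", "fy", "cx", "cy" (pixels), "rvec" (rotation vector, rad) and "tvec" (3), from world to camera coordinates, as OpenCV has them. Camera axes: x right, y down, z forward; pixel columns grow to the right and rows downward; lengths in m; the calibration is good to about 2 mm. A picture is of the moment at which its call begins. There is no depth.
- robot.hand_in(): hands the job in, once; it reports no verdict.
The state is a dict: "time": time; "qpos": joint angles; "qvel": joint speeds; "joint_efforts": joint torques, N m; "tool_pos": TCP position; "tool_rot": TCP orientation; "contact_force": force on the tool from outside, world axes, zero at the start; "torque": the same for the moment, N m; "opening": finger opening in m.
Only numpy, scipy, OpenCV 4.12 (cv2) and the standard library are available. Lean on these libraries where they do the work, as an engineer would, in place of code of your own. Each camera call takes 0.05 s, during which the arm holds its last target.

### The job

Lift the circuit-board carrier out of its slotted rest by the blue grip and hang it by its cross bar in the groove of the hanging scale's sprung hook: lower it slowly so that the spring takes up the weight little by little, and let go only when the hook carries all of it (no drop, no snatch, no spring-back, no knock, and no forcing the hook down). Wait until hook and carrier hang still by themselves, and only then press the red record button right down and let it come up again. Leave the mouse, the objective and the tray where they are.

Things in the scene. Friction and masses are not known exactly. Their poses are not given: they have to be found in the camera images.
- carrier: Upright carrier, 164 mm high: grey frame (90 mm wide along y, 12 thick along x, 70 high) round a green circuit board; above it an open window 54 mm wide, from 70 to 114 mm above the underside, closed by a steel cross bar with a blue grip on it. Mass 0.16 to 0.53 kg, not known. Origin: centre of the underside, z up. Starts standing 22 mm deep in the rest's slot, underside 8 mm above the bench.
- carrier_grip (a point): Centre of the blue grip, 147 mm above the carrier's underside. The grip is 16 mm (x) by 18 mm (y) and reaches 17 mm up and down from here; below it a neck 8 mm thick leads to the cross bar.
- carrier_bar (a point): Middle of the round steel cross bar's axis (bar 8 mm thick, along the carrier's y), 118 mm above the carrier's underside, 29 mm below carrier_grip.
- rest: Fixed black slotted rest, 70 (x) x 120 (y) x 30 mm high; slot along its y, 15 mm wide, open at the top and ends, floor 8 mm above the bench. Origin: centre of the underside.
- stand: Fixed stand of the hanging scale. Origin on the bench straight below the hook's seat. Its white housing, 252 mm high, 56 mm wide, begins 120 mm from the origin along the stand's +x; the base plate, 100 mm wide, reaches from 60 to 190 mm along +x. The hook's steel arm, a strap 24 mm wide, sticks out of the housing along -x, roughly towards the robot.
- hook_seat (a point): Where the bar's axis lies when seated in the hook's groove: a V along y, flanks at 45 degrees, bottom 6 mm below here. 215 mm above the bench unloaded; sinks with the hook. Axes as the stand's. The upturned tip ends 17 mm to -x and 7 mm up; the arm runs to +x, underside 16 mm below here. Bring the bar in over the tip from -x, arm through the window, and lower it.
- hook (a joint): How far the sprung hook has sunk, m: 0 unloaded, grows downwards, stop at 0.08; 85 N/m (1 N sinks it 12 mm), lightly damped: it bounces for 1 to 3 s if let go out of balance. A delicate gauge: it must not move faster than 0.06 m/s either way nor be forced beyond 0.072 m or knocked with over 15 N. Settled under the carrier it reads 0.017 to 0.062.
- console: Fixed grey box 80 x 70 x 30 mm high with the red record button on top. Origin: centre of the underside.
- record_top (a point): Centre of the top face of the red record button, 28 mm in diameter.
- record (a joint): How far the record button is pressed, m: 0 up, 0.006 fully down (needs about 4 N); springs back. It counts as pressed beyond 0.004.
- mouse: Bystander: loose black computer mouse, 95 x 58 x 28 mm. Origin: centre of the underside.
- objective: Bystander: loose black microscope objective, 48 mm in diameter, 50 mm high. Origin: centre of the underside.
- tray: Bystander: loose blue parts tray, 70 x 50 x 22 mm. Origin: centre of the underside.
Not all that is in view belongs to the job. Of the things that look like the carrier, the middle-sized one is meant. What is shaped like the rest but purple is not meant.

How it is judged:
On the way, in this order (a step that is already met when the one before it is completed fails the run):
1. the carrier is lifted clear of its rest (height (world z) of carrier above 0.035 m and contact force between carrier and rest below 0.05 N), for 0.2 s.
2. the carrier hangs in the hook's groove by itself, let go of and still (contact force between carrier and stand above 1.2 N and x of carrier_bar in the frame of hook_seat between -0.006 and 0.006 m and y of carrier_bar in the frame of hook_seat between -0.02 and 0.02 m and z of carrier_bar in the frame of hook_seat between -0.006 and 0.006 m and angle between carrier's own z axis and vertical below 0.2 rad and value of joint hook above 0.008 m and velocity of joint hook between -0.01 and 0.01 m/s and linear speed of carrier below 0.03 m/s and angular speed of carrier below 0.3 rad/s and contact force between carrier and the arm below 0.05 N and contact force between carrier and the fingers below 0.05 N), for 0.4 s.
3. the record button is pressed right down while the carrier hangs still (value of joint record above 0.004 m and contact force between carrier and stand above 1.2 N and x of carrier_bar in the frame of hook_seat between -0.006 and 0.006 m and y of carrier_bar in the frame of hook_seat between -0.02 and 0.02 m and z of carrier_bar in the frame of hook_seat between -0.006 and 0.006 m and angle between carrier's own z axis and vertical below 0.2 rad and value of joint hook above 0.008 m and velocity of joint hook between -0.01 and 0.01 m/s and linear speed of carrier below 0.03 m/s and angular speed of carrier below 0.3 rad/s), for 0.05 s.
At the end, for the whole second after the job is handed in: The carrier hangs by its cross bar in the hook's groove (bar within 6 mm of the seat along x and height and 20 mm along the bar), upright within 0.2 rad, its weight on the hook, still (hook under 0.01 m/s), touched by nothing else; the record button is up again (all of step 2 and value of joint record below 0.002 m).
It fails at once if the hook is dropped on, snatched or let spring back (faster than 0.06 m/s) (velocity of joint hook above 0.06 m/s or velocity of joint hook below -0.06 m/s).
It fails at once if the hook is forced down beyond 0.072 m (value of joint hook above 0.072 m).
It fails at once if the carrier or the robot is knocked or pressed against the hook or stand with more than 15 N (contact force between any of carrier, the fingers, the arm and stand above 15 N).
It fails at once if the record button is pressed before the carrier hangs still (value of joint record above 0.002 m and (contact force between carrier and stand below 1 N or velocity of joint hook above 0.02 m/s or velocity of joint hook below -0.02 m/s)).
It fails at once if the mouse, the objective or the tray is moved more than 15 mm (distance of any of mouse, objective, tray from where it was at the start of the episode above 0.015 m).
It also fails if it takes over 72 s, if anything falls off the work surface, if the arm or the gripper's body presses on something with over 40 N, if the wrist force passes 120 N, or if a joint passes its speed limit or range.

## Working session

There is one attempt and no reset: what is moved stays moved. The work goes in short steps, Python scripts to look and compute and a shell command to move; the robot and the scene stay as the last step left them, time stands still between calls to the robot, and variables do not carry over. Pictures are saved under pics/ and viewed, and the job is handed in when it is done.

```bash
ls; mkdir -p pics
cat > h.py <<'E'
import numpy as np, cv2
from cell import robot
def cam(n,save=None):
    c=robot.read_camera(n)
    if save: cv2.imwrite('pics/'+save,c['color'])
    return c
def K(c): return np.array([[c['fx'],0,c['cx']],[0,c['fy'],c['cy']],[0,0,1]])
def ray(c,u,v):
    R,_=cv2.Rodrigues(np.array(c['rvec'],float)); t=np.array(c['tvec'],float).ravel()
    o=-R.T@t; d=R.T@np.array([(u-c['cx'])/c['fx'],(v-c['cy'])/c['fy'],1]); return o,d/np.linalg.norm(d)
def onz(c,u,v,z):
    o,d=ray(c,u,v); return o+d*(z-o[2])/d[2]
def tri(c1,p1,c2,p2):
    o1,d1=ray(c1,*p1);o2,d2=ray(c2,*p2)
    s=np.linalg.lstsq(np.c_[d1,-d2],o2-o1,rcond=None)[0]
    a,b=o1+s[0]*d1,o2+s[1]*d2
    return (a+b)/2,np.linalg.norm(a-b)
def proj(c,P):
    return cv2.projectPoints(np.array(P,float).reshape(-1,3),np.array(c['rvec'],float),np.array(c['tvec'],float),K(c),None)[0].reshape(-1,2)
E
python3 - <<'E'
from h import *
print(robot.observe())
for n in('side','top'):
    c=cam(n,n+'0.png'); print(n,c['fx'],c['cx'],c['cy'],ray(c,280,210))
E
```

```text
pics
{'time': 0.0, 'qpos': array([ 1.05696923e+00,  3.42752145e-01,  1.52502518e+00, -2.68891528e-05,
        1.27538391e+00, -1.45995536e-01]), 'qvel': array([ 1.36653638e-03, -1.37714856e-05, -3.32683257e-04, -1.40355369e-04,
       -6.90397969e-04, -1.13049290e-04]), 'joint_efforts': array([-1.88103637e-03, -4.31244206e+01, -2.44224072e+01,  7.14351330e-02,
        5.60650940e-02, -1.35426849e-04]), 'tool_pos': array([0.18856841, 0.48952925, 0.22602684]), 'tool_rot': array([-3.14003702e+00, -2.02754120e-04,  2.77376878e+00]), 'contact_force': array([-0.33837583, -0.52852593,  0.63601533]), 'torque': array([0.03788604, 0.04739776, 0.0075023 ]), 'opening': 0.09191230291499582}
side 532.3130094536245 283.839396536048 203.87945852147703 (array([ 0.33510371, -1.06419574,  1.08520967]), array([ 0.14887069,  0.72448397, -0.67302339]))
top 422.6658723561943 289.9683197032354 208.28855370223528 (array([0.48459008, 0.00638086, 1.28706686]), array([ 0.08405434,  0.01001113, -0.99641088]))
```

View pics/side0.png

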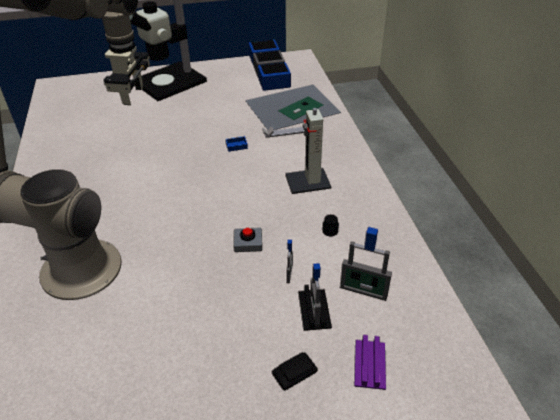

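View pics/top0.png

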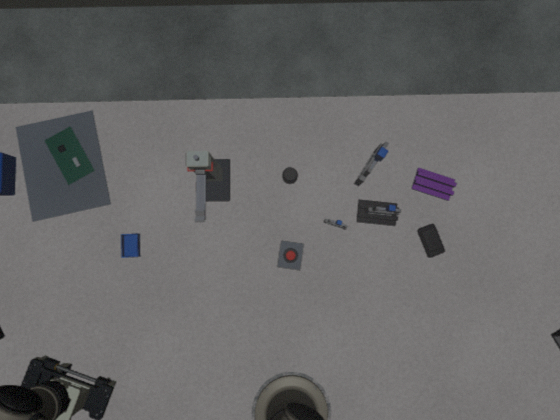

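Side and top views: three things could be the carrier. The small one is at side (290,260) / top (335,223), the one in the black rest at side (316,295) / top (380,211), and the large one at side (367,268) / top (372,163). The middle-sized one standing in the black rest fits the description. The purple rest at side (370,362) is a decoy. Next is a close crop to check the choice.

Run:
```python
from h import *
s=cv2.imread('pics/side0.png');t=cv2.imread('pics/top0.png')
a=cv2.resize(s[225:335,260:400],None,fx=5,fy=5,interpolation=cv2.INTER_CUBIC)
cv2.imwrite('pics/c1.png',a)
b=cv2.resize(t[135:265,320:460],None,fx=4.5,fy=4.5,interpolation=cv2.INTER_CUBIC)
cv2.imwrite('pics/c2.png',b)
b=cv2.resize(t[140:280,170:310],None,fx=4.2,fy=4.2,interpolation=cv2.INTER_CUBIC)
cv2.imwrite('pics/c3.png',b)
b=cv2.resize(s[100:250,220:350],None,fx=4,fy=4,interpolation=cv2.INTER_CUBIC)
cv2.imwrite('pics/c4.png',b)
```

```text
(no output)
```

View pics/c1.png

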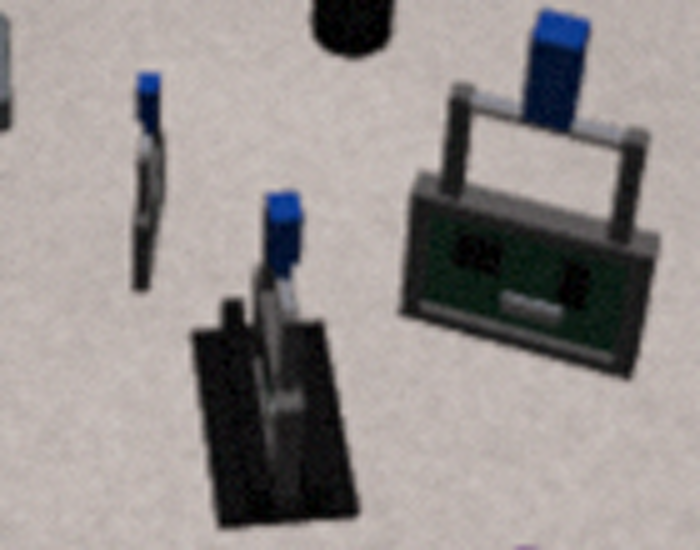

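View pics/c2.png

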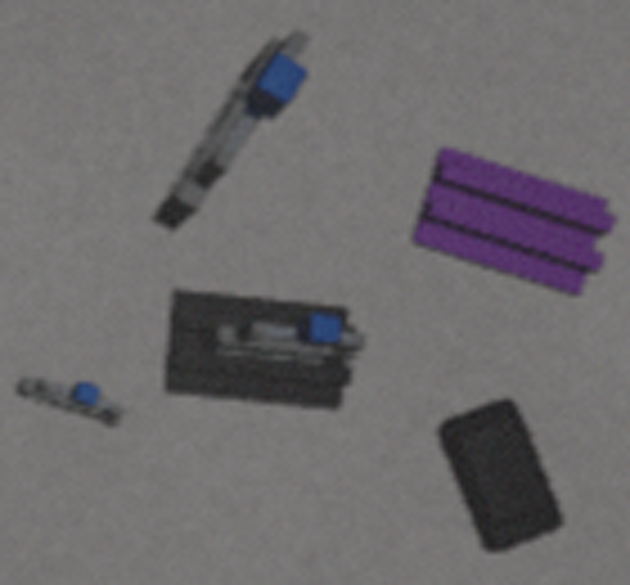

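View pics/c3.png

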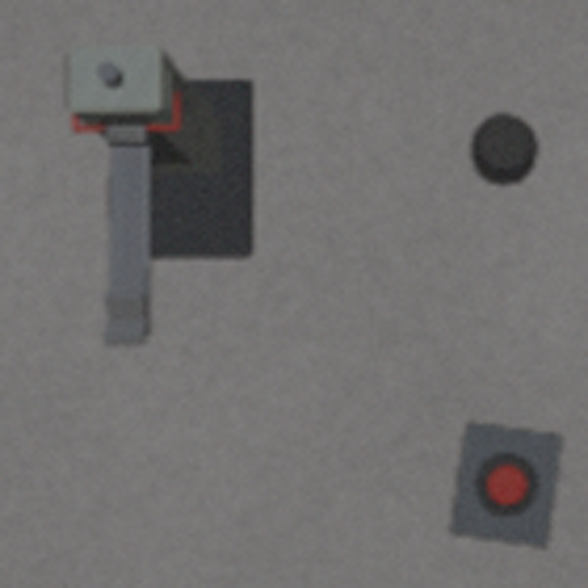

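View pics/c4.png

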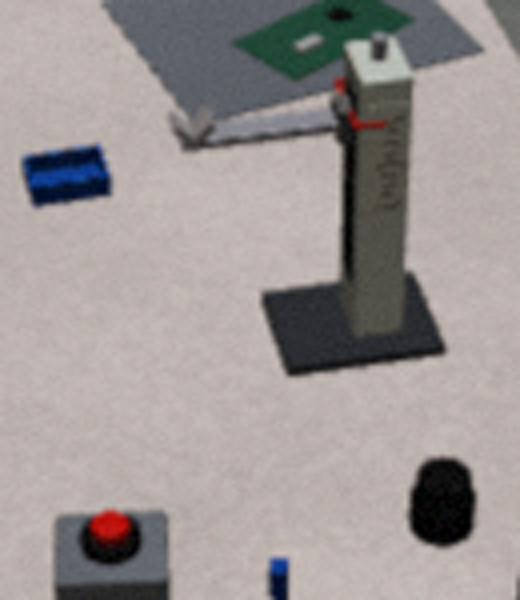

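Run:
```python
from h import *
t=robot.read_camera('top');s=robot.read_camera('side')
def P(c,pt,o,f): return (o[0]+(pt[0]+.5)/f-.5,o[1]+(pt[1]+.5)/f-.5)
# grip top face
T=lambda x,y:P(t,(x,y),(320,135),4.5)
g=onz(t,*T(326,327),.172);print('grip top(topcam)',g)
S=lambda x,y:P(s,(x,y),(260,225),5)
print('grip top(side)',onz(s,*S(284,202),.172), tri(t,T(326,327),s,S(284,202)))
# rest
cs=[onz(t,*T(*p),.030) for p in((175,291),(348,309),(340,408),(167,392))]
for p in cs: print(p)
print('rest ctr',np.mean(cs,0), [np.linalg.norm(cs[i]-cs[(i+1)%4]) for i in range(4)])
d=cs[1]-cs[0]+cs[2]-cs[3];print('rest y yaw',np.degrees(np.arctan2(-d[1],-d[0])) )
# console/button
C=lambda x,y:P(t,(x,y),(170,140),4.2)
D=lambda x,y:P(s,(x,y),(220,100),4)
print('button',tri(t,C(507,486),s,D(111,524)))
cc=[onz(t,*C(*p),.030) for p in((468,423),(561,436),(547,547),(451,533))];print('console',np.mean(cc,0))
# hook
for n,p in dict(armL=(108,145),armR=(150,145),tipL=(106,344),tipR=(148,344),vL=(107,297),vR=(149,297),v2L=(107,320),v2R=(149,320)).items(): print(n,onz(t,*C(*p),.215+(.007 if 'tip' in n else 0)))
for n,p in dict(hT=[(70,46),(165,46),(165,110),(70,110)]).items():
  h=[onz(t,*C(*q),.252) for q in p];print('housing',np.mean(h,0),h[3]-h[2],h[0]-h[3],h)
print([onz(t,*C(*q),.0) for q in((253,80),(253,256))])
print('objective',onz(t,*C(505,148),.05),'mouse',onz(t,*T(500,475),.02),'large grip',onz(t,*T(283,75),.2))
```

```text
grip top(topcam) [ 0.57853156 -0.28011278  0.172     ]
grip top(side) [ 0.57820058 -0.28253698  0.172     ] (array([ 0.57874616, -0.28067678,  0.16982876]), np.float64(6.402874714579118e-05))
[ 0.61704139 -0.21690385  0.03      ]
[ 0.60216108 -0.33185569  0.03      ]
[ 0.53638216 -0.32336784  0.03      ]
[ 0.54988099 -0.20889779  0.03      ]
rest ctr [ 0.57636641 -0.27025629  0.03      ] [np.float64(0.11591094919597156), np.float64(0.0663242859981403), np.float64(0.1152632297347845), np.float64(0.0676359105507184)]
rest y yaw 82.94841696263599
button (array([ 0.45703842, -0.00832347,  0.04644532]), np.float64(0.002544729502686451))
console [ 0.45638166 -0.00820608  0.03      ]
armL [0.67241697 0.23144598 0.215     ]
armR [0.67180943 0.20592979 0.215     ]
tipL [0.5506538  0.23191167 0.222     ]
tipR [0.55002356 0.20681222 0.222     ]
vL [0.57951973 0.23261929 0.215     ]
vR [0.57889158 0.20729569 0.215     ]
v2L [0.56558241 0.23270418 0.215     ]
v2R [0.5649512  0.20740942 0.215     ]
housing [0.70580917 0.21783418 0.252     ] [0.00131599 0.05581249 0.        ] [ 0.03830519 -0.00016361  0.        ] [array([0.72561486, 0.24570344, 0.252     ]), array([0.72431845, 0.18971168, 0.252     ]), array([0.68599369, 0.19005455, 0.252     ]), array([0.68730968, 0.24586704, 0.252     ])]
[array([0.75582128, 0.17011212, 0.        ]), array([0.62587935, 0.17183823, 0.        ])]
objective [ 0.69254693 -0.01281349  0.05      ] mouse [ 0.48943764 -0.43084608  0.02      ] large grip [ 0.72397703 -0.25474734  0.2       ]
```

The crop confirms the carrier in the black rest, with its grip top at crop (284,202), which is full side pixel (316.4,265). Triangulation gives a height of 0.170, against 0.172 expected. In the top crop the housing front and the hook tip both put the seat at x≈0.567, y≈0.2195, with the stand yaw ≈ -1°. I'll refine the hook position when I get there. Next, the tool shifts for the first move.

```bash
cat >> h.py <<'E'
from scipy.spatial.transform import Rotation as Ro
def need(target,yawdeg,ref=None):
    o=robot.observe(); R=Ro.from_euler('xyz',o['tool_rot']).as_matrix()
    d=R.T@(np.array(target)-o['tool_pos'])/.025
    ps=np.degrees(np.arctan2(R[1,0],R[0,0])); dy=(yawdeg-ps+180)%360-180
    print('at',o['tool_pos'].round(4),'yaw',round(ps,2),'t',round(o['time'],2),'F',o['contact_force'].round(2),'op',round(o['opening'],4))
    print('delta',d.round(3),'roll',round(-dy/6,3))
E
python3 - <<'E'
from h import *
need((.45,.05,.26),173)
E
```

```text
at [0.1886 0.4897 0.2263] yaw 158.93 t 0.2 F [ 0.05 -0.23 -0.69] op 0.092
delta [-16.078 -12.655  -1.338] roll -2.345
```

```bash
python3 -m crank '{"claw":[1,1,1,1,1,1,1,1],"delta_pos":[[-1.2,-0.95,-0.5],[-2.4,-1.9,-1],[-3.6,-2.8,-1.3],[-4.8,-3.8,-1.3],[-6,-4.7,-1.3],[-7.2,-5.7,-1.3],[-8.4,-6.6,-1.3],[-9.6,-7.6,-1.3]],"roll":[0,-0.5,-1,-1.5,-2,-2.3,-2.35,-2.35]}'
python3 - <<'E'
from h import *
need((.45,.05,.26),173)
need((.579,-.281,.25),173)
E
```

```text
time: 0.87
tool_pos: [0.3449, 0.2248, 0.2593]
tool_rot: [3.141, 0.0, 3.021]
contact_force: [-0.0, 0.6, 0.3]
opening: 0.0914
at [0.3449 0.2248 0.2593] yaw 173.07 t 0.87 F [-0.04  0.63  0.29] op 0.0914
delta [-5.016 -6.433 -0.028] roll 0.011
at [0.3449 0.2248 0.2593] yaw 173.07 t 0.87 F [-0.04  0.63  0.29] op 0.0914
delta [-11.737 -18.954   0.37 ] roll 0.011
```

```bash
python3 -m crank '{"claw":[1,1,1,1,1,1,1,1],"delta_pos":[[-0.8,-1.25,0],[-1.6,-2.5,0],[-2.4,-3.75,0],[-3.2,-5,0],[-4,-6.25,0],[-4.8,-7.5,0],[-5.6,-8.75,0],[-6.4,-10,0]],"roll":[0,0,0,0,0,0,0,0]}'
python3 - <<'E'
from h import *
need((.579,-.281,.25),173)
E
```

```text
time: 1.53
tool_pos: [0.4732, -0.0431, 0.2592]
tool_rot: [3.141, 0.0, 3.02]
contact_force: [0.4, -0.1, 0.1]
opening: 0.0922
at [ 0.4732 -0.0431  0.2592] yaw 173.01 t 1.53 F [ 0.43 -0.11  0.07] op 0.0922
delta [-5.358 -8.929  0.366] roll 0.001
```

```bash
python3 -m crank '{"claw":[1,1,1,1,1,1,1,1],"delta_pos":[[-0.8,-1.35,0],[-1.6,-2.7,0],[-2.4,-4,0],[-3.2,-5.4,0],[-4,-6.7,0],[-4.8,-8,0],[-5.2,-8.7,0.2],[-5.36,-8.93,0.36]],"roll":[0,0,0,0,0,0,0,0]}'
python3 - <<'E'
from h import *
t=cam('top','top1.png');s=cam('side','side1.png')
need((.579,-.281,.142),173)
a=cv2.resize(s['color'][180:335,260:400],None,fx=3.6,fy=3.6,interpolation=cv2.INTER_CUBIC)
b=cv2.resize(t['color'][130:285,320:460],None,fx=3.6,fy=3.6,interpolation=cv2.INTER_CUBIC)
cv2.imwrite('pics/d1.png',np.hstack([a[:,:398],b[:,100:500]]))
E
```

```text
time: 2.2
tool_pos: [0.579, -0.2825, 0.2486]
tool_rot: [-3.141, -0.001, 3.017]
contact_force: [-0.9, 0.7, -0.6]
opening: 0.0916
at [ 0.5783 -0.2796  0.2482] yaw 172.94 t 2.3 F [-1.07  0.34  1.16] op 0.0919
delta [-0.048 -0.06   4.248] roll -0.01
```

View pics/d1.png

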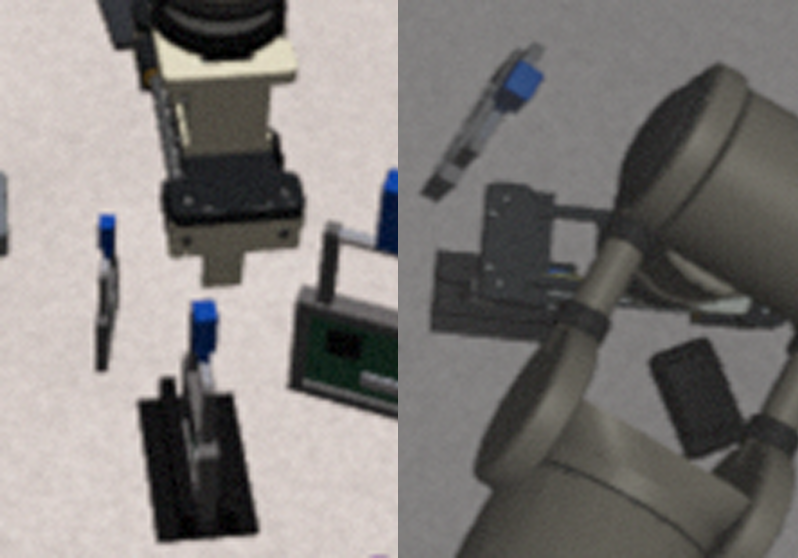

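The grip stands below the fingers at crop (204,310), and the near finger tip is at (222,285). I'll check that against the projection before descending.

Run:
```python
from h import *
s=robot.read_camera('side');o=robot.observe()
R=Ro.from_euler('xyz',o['tool_rot']).as_matrix();p=o['tool_pos']
q=proj(s,[p-R[:,1]*.065,p-R[:,1]*.046,p])
print((q-[260,180])*3.6, ((proj(s,[(.579,-.281,.172)])-[260,180])*3.6))
need((.579,-.281,.143),173)
```

```text
[[221.44802885 295.3582223 ]
 [216.59441594 271.49410035]
 [205.3295474  216.10727787]] [[203.61805037 304.01762285]]
at [ 0.5783 -0.2784  0.2491] yaw 173.01 t 2.35 F [-0.2   0.67 -0.69] op 0.0918
delta [-0.051 -0.107  4.245] roll 0.002
```

```bash
python3 -m crank '{"claw":[1,1,1,1,1,1,1,1],"delta_pos":[[0,0,0.6],[0,0,1.2],[0,0,1.8],[0,0,2.4],[0,0,3],[0,0,3.6],[0,0,4],[0,0,4.2]],"roll":[0,0,0,0,0,0,0,0]}'
python3 - <<'E'
from h import *
s=cam('side','side2.png')
need((.579,-.281,.143),173)
a=cv2.resize(s['color'][180:335,260:400],None,fx=3.6,fy=3.6,interpolation=cv2.INTER_CUBIC)
cv2.imwrite('pics/d2.png',a)
E
```

```text
time: 3.02
tool_pos: [0.5782, -0.2772, 0.1444]
tool_rot: [3.14, -0.002, 3.021]
contact_force: [1.0, 0.1, -0.8]
opening: 0.0919
at [ 0.5782 -0.2775  0.1441] yaw 173.09 t 3.07 F [-0.79 -0.49  0.01] op 0.0919
delta [-0.051 -0.134  0.042] roll 0.016
```

View pics/d2.png

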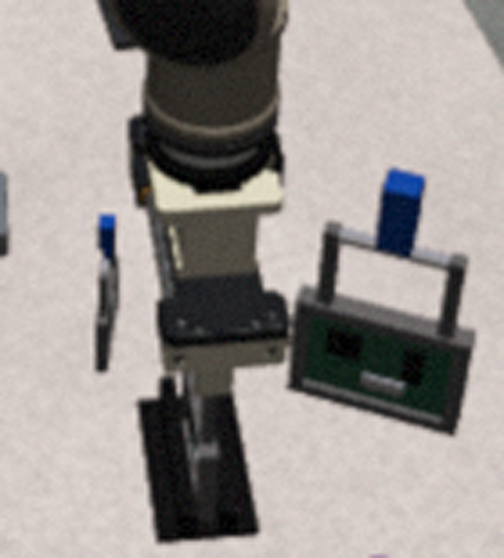

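The gripper is around the grip. The near finger ends at crop (213,390), above the neck and clear of the frame, so I'm shifting y by -3 mm and closing.

```bash
python3 -m crank '{"claw":[1,0,0,0,0,0,0,0],"delta_pos":[[0,-0.13,0],[0,-0.13,0],[0,-0.13,0],[0,-0.13,0],[0,-0.13,0],[0,-0.13,0],[0,-0.13,0],[0,-0.13,0]],"roll":[0,0,0,0,0,0,0,0]}' 25 && python3 -m crank '{"claw":[0,0,0,0,0,0,0,0],"delta_pos":[[0,0,0],[0,0,0],[0,0,0],[0,0,0],[0,0,0],[0,0,0],[0,0,0],[0,0,0]],"roll":[0,0,0,0,0,0,0,0]}'
```

```text
time: 3.73
tool_pos: [0.5784, -0.2823, 0.1452]
tool_rot: [3.142, 0.0, 3.02]
contact_force: [1.6, 0.1, 0.3]
opening: 0.0497
time: 4.4
tool_pos: [0.5783, -0.2822, 0.1451]
tool_rot: [3.141, -0.0, 3.02]
contact_force: [0.1, 0.3, -1.0]
opening: 0.018
```

```bash
python3 -m crank '{"claw":[0,0,0,0,0,0,0,0],"delta_pos":[[0,0,-0.2],[0,0,-0.5],[0,0,-0.9],[0,0,-1.3],[0,0,-1.7],[0,0,-2.1],[0,0,-2.4],[0,0,-2.5]],"roll":[0,0,0,0,0,0,0,0]}' && python3 -m crank '{"claw":[0,0,0,0,0,0,0,0],"delta_pos":[[0,0,-0.3],[0,0,-0.6],[0,0,-1.0],[0,0,-1.3],[0,0,-1.6],[0,0,-1.8],[0,0,-1.8],[0,0,-1.8]],"roll":[0,0,0,0,0,0,0,0]}'
python3 - <<'E'
from h import *
f=[]
for i in range(6):
    s=cam('side','side3.png'); f.append(robot.observe()['contact_force'])
print(np.mean(f,0),np.std(f,0)); t=cam('top','top3.png')
need((.53,.22,.255),179)
a=cv2.resize(s['color'][150:305,240:380],None,fx=3.6,fy=3.6,interpolation=cv2.INTER_CUBIC)
cv2.imwrite('pics/d3.png',a)
E
```

```text
time: 5.07
tool_pos: [0.579, -0.2827, 0.2099]
tool_rot: [-3.14, 0.003, 3.02]
contact_force: [0.4, -0.3, -3.3]
opening: 0.0178
time: 5.73
tool_pos: [0.5784, -0.2824, 0.2529]
tool_rot: [-3.142, 0.0, 3.02]
contact_force: [-0.1, -0.5, -4.0]
opening: 0.0176
[ 3.64322665e-01  8.06705497e-04 -3.45313843e+00] [0.50395508 0.40287481 0.27325715]
at [ 0.5783 -0.2823  0.2523] yaw 173.03 t 6.08 F [ 0.48 -0.42 -2.82] op 0.0177
delta [ 4.356 19.708 -0.097] roll -0.996
```

View pics/d3.png

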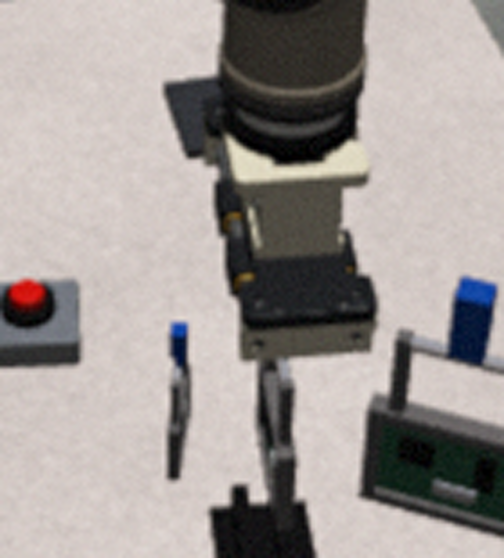

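The carrier hangs from the gripper and its weight reads about 3.5 N, so I expect a sink of about 41 mm. Next I raise it and carry it to a point in front of the hook.

```bash
python3 - <<'E'
from h import *
need((.47,.2195,.297),179)
E
python3 -m crank '{"claw":[0,0,0,0,0,0,0,0],"delta_pos":[[0,0.2,-0.6],[0.2,0.8,-1.2],[0.5,1.7,-1.7],[0.8,2.6,-1.8],[1.2,3.6,-1.8],[1.6,4.6,-1.8],[2,5.6,-1.8],[2.4,6.6,-1.8]],"roll":[0,0,0,-0.2,-0.4,-0.6,-0.8,-1]}'
python3 - <<'E'
from h import *
need((.47,.2195,.297),179)
E
```

```text
at [ 0.5783 -0.2823  0.2523] yaw 173.03 t 6.08 F [ 0.48 -0.42 -2.82] op 0.0177
delta [ 6.737 19.398 -1.776] roll -0.996
time: 6.75
tool_pos: [0.5383, -0.1101, 0.2978]
tool_rot: [3.142, 0.0, 3.125]
contact_force: [0.3, 0.4, -3.3]
opening: 0.0177
at [ 0.5383 -0.1101  0.2978] yaw 179.08 t 6.75 F [ 0.31  0.4  -3.33] op 0.0177
delta [ 2.944 13.139  0.031] roll 0.013
```

```bash
python3 -m crank '{"claw":[0,0,0,0,0,0,0,0],"delta_pos":[[0.4,1,0],[0.8,2,0],[1.2,3,0],[1.6,4,0],[2,5,0],[2.4,6,0],[2.7,7,0],[2.94,8,0]],"roll":[0,0,0,0,0,0,0,0]}' && python3 -m crank '{"claw":[0,0,0,0,0,0,0,0],"delta_pos":[[0,1,0],[0,2,0],[0,3,0],[0,3.8,0],[0,4.4,0],[0,4.8,0],[0,5,0],[0,5,0]],"roll":[0,0,0,0,0,0,0,0]}'
python3 - <<'E'
from h import *
f=[]
for i in range(3):
    s=cam('side','side4.png'); f.append(robot.observe()['contact_force'])
print(np.mean(f,0)); t=cam('top','top4.png')
need((.47,.2195,.297),179)
a=cv2.resize(s['color'][70:220,190:340],None,fx=4,fy=4,interpolation=cv2.INTER_CUBIC)
cv2.imwrite('pics/d4.png',a)
a=cv2.resize(t['color'][130:270,130:290],None,fx=4,fy=4,interpolation=cv2.INTER_CUBIC)
cv2.imwrite('pics/d5.png',a)
E
```

```text
time: 7.42
tool_pos: [0.4679, 0.0911, 0.298]
tool_rot: [3.141, 0.0, 3.125]
contact_force: [0.1, -0.1, -3.9]
opening: 0.0177
time: 8.08
tool_pos: [0.4708, 0.2154, 0.2976]
tool_rot: [3.142, -0.0, 3.126]
contact_force: [-0.0, -1.0, -3.1]
opening: 0.0178
[-0.35849649  0.59919516 -3.79099548]
at [0.471  0.2141 0.2978] yaw 178.97 t 8.28 F [-0.14 -0.34 -2.58] op 0.0178
delta [0.042 0.217 0.031] roll -0.005
```

View pics/d4.png

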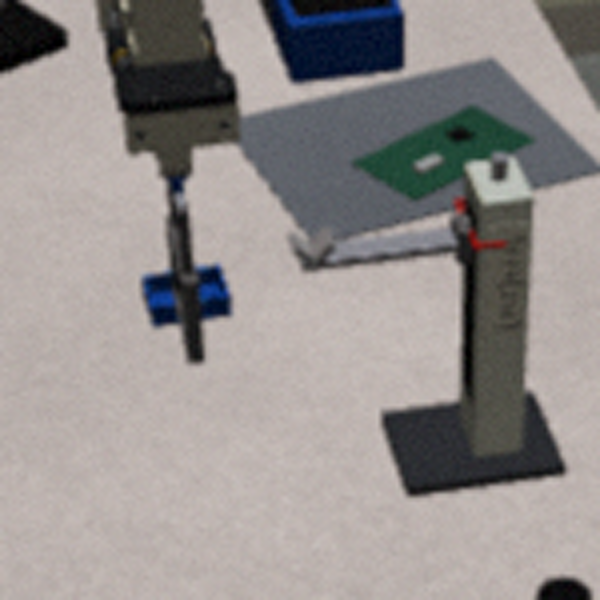

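View pics/d5.png

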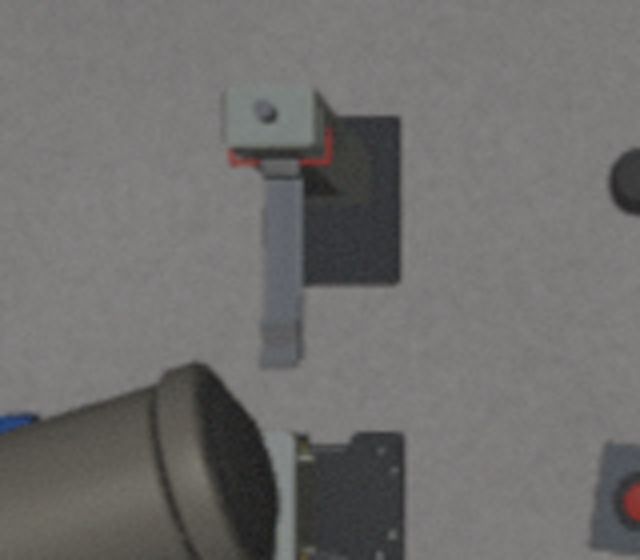

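Run:
```python
from h import *
s=robot.read_camera('side')
a=cv2.imread('pics/side4.png')
cr=cv2.resize(a[110:170,195:345],None,fx=5.3,fy=8,interpolation=cv2.INTER_CUBIC)
y=np.radians(-1);R=np.array([[np.cos(y),-np.sin(y),0],[np.sin(y),np.cos(y),0],[0,0,1]])
seat=np.array([.567,.2195,.215])
L=[(0,-.012,-.006),(0,.012,-.006),(-.017,-.012,.007),(-.017,.012,.007)]
q=proj(s,[seat+R@np.array(l) for l in L]);print(((q-[190,70])*4).round(1))
p=np.array([.471,.214,.298-.0185])  # bar by estimate
q2=proj(s,[p+R@np.array(l) for l in [(-.006,-.045,-.118),(.006,-.045,-.118),(0,-.029,0)]]);print(((q2-[190,70])*4).round(1))
for P in q: cv2.circle(cr,(int((P[0]-195)*5.3),int((P[1]-110)*8)),3,(0,255,0),1)
for P in q2: cv2.circle(cr,(int((P[0]-195)*5.3),int((P[1]-110)*8)),3,(0,255,255),1)
cv2.imwrite('pics/d6.png',cr)
```

```text
[[314.4 255.8]
 [308.5 237.7]
 [290.7 243.6]
 [285.  225.6]]
[[187.3 358.8]
 [203.8 356.7]
 [181.1 206.8]]
```

View pics/d6.png

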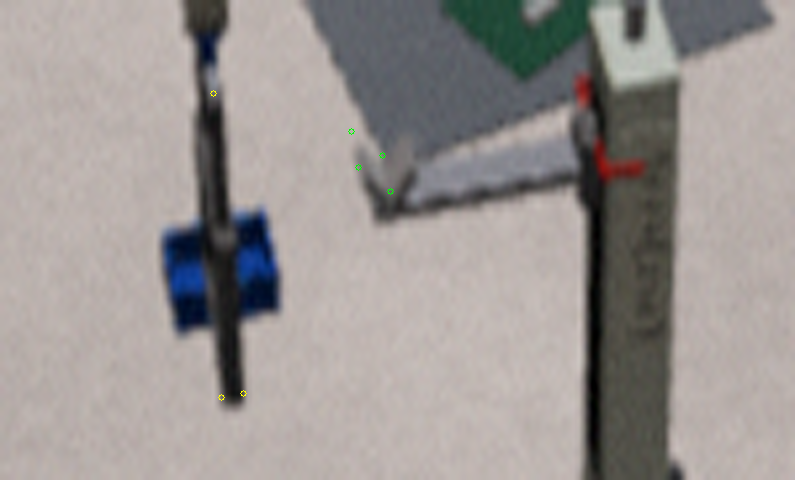

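Run:
```python
from h import *
s=robot.read_camera('side');t=robot.read_camera('top')
def mk(c,x0,y0,w,h,f):
    return cv2.resize(c['color'][y0:y0+h,x0:x0+w],None,fx=f,fy=f,interpolation=cv2.INTER_LANCZOS4)
A=mk(s,255,118,30,25,18);B=mk(t,188,200,26,25,10)
y=np.radians(-1);R=np.array([[np.cos(y),-np.sin(y),0],[np.sin(y),np.cos(y),0],[0,0,1]])
seat=np.array([.567,.2195,.215])
for l in [(0,-.012,-.006),(0,.012,-.006),(-.017,-.012,.007),(-.017,.012,.007),(.013,-.012,.007),(.013,.012,.007),(0,-.012,-.016)]:
    P=(proj(s,seat+R@np.array(l))[0]-[255,118]+.5)*18; cv2.circle(A,tuple(P.astype(int)),3,(0,255,0),-1)
    P=(proj(t,seat+R@np.array(l))[0]-[188,200]+.5)*10; cv2.circle(B,tuple(P.astype(int)),2,(0,255,0),-1)
B=cv2.copyMakeBorder(B,0,A.shape[0]-B.shape[0],0,0,cv2.BORDER_CONSTANT)
cv2.imwrite('pics/d7.png',np.hstack([A,B])); print(A.shape)
```

```text
(450, 540, 3)
```

View pics/d7.png

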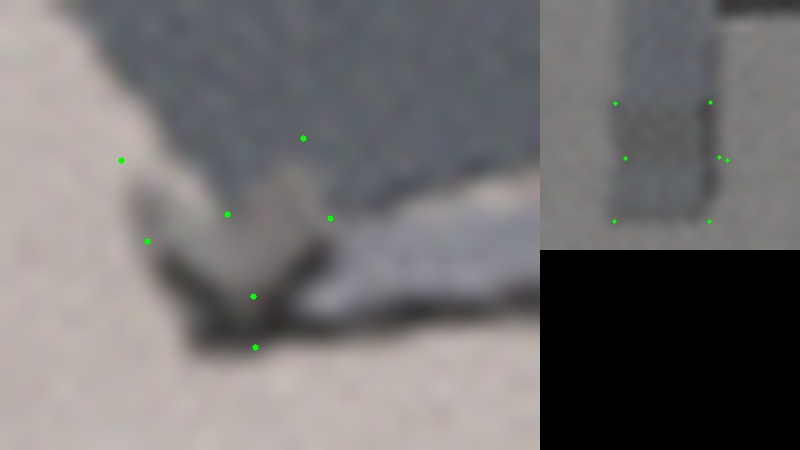

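The measured hook V in the side crop is at (243,318) against (253,296) predicted, about 1 px apart. The top view agrees, and the carrier bottom in the side view shows the same small bias. So the seat stays at (0.567, 0.2195, 0.215). Next I lower to passing height (bar about 21 mm above the seat) and go in.

```bash
python3 - <<'E'
from h import *
need((.471,.2195,.2545),179)
E
python3 -m crank '{"claw":[0,0,0,0,0,0,0,0],"delta_pos":[[0,0.1,0.3],[0,0.2,0.6],[0,0.2,0.9],[0,0.2,1.2],[0,0.2,1.5],[0,0.2,1.7],[0,0.2,1.73],[0,0.2,1.73]],"roll":[0,0,0,0,0,0,0,0]}'
python3 - <<'E'
from h import *
need((.567,.2195,.2545),179)
E
```

```text
at [0.471  0.2143 0.2978] yaw 178.97 t 8.43 F [ 0.49 -0.2  -3.95] op 0.0183
delta [0.003 0.209 1.733] roll -0.005
time: 9.1
tool_pos: [0.4708, 0.2199, 0.2541]
tool_rot: [-3.141, -0.001, 3.125]
contact_force: [-0.4, -0.0, -3.2]
opening: 0.0176
at [0.4708 0.2199 0.2541] yaw 179.02 t 9.1 F [-0.42 -0.03 -3.16] op 0.0176
delta [-3.847  0.051 -0.02 ] roll 0.004
```

```bash
python3 -m crank '{"claw":[0,0,0,0,0,0,0,0],"delta_pos":[[-0.2,0,0],[-0.5,0,0],[-0.8,0,0],[-1.1,0,0],[-1.4,0,0],[-1.7,0,0],[-1.9,0,0],[-2,0,0]],"roll":[0,0,0,0,0,0,0,0]}'
python3 - <<'E'
from h import *
s=cam('side','side5.png')
need((.567,.2195,.2545),179)
a=cv2.resize(s['color'][80:180,210:340],None,fx=6,fy=6,interpolation=cv2.INTER_CUBIC)
cv2.imwrite('pics/d8.png',a)
E
```

```text
time: 9.77
tool_pos: [0.5219, 0.2189, 0.2542]
tool_rot: [-3.142, -0.0, 3.124]
contact_force: [-0.3, -1.1, -3.8]
opening: 0.0179
at [0.5219 0.2189 0.2542] yaw 179.01 t 9.82 F [-0.51  0.96 -3.14] op 0.0176
delta [-1.805  0.054 -0.013] roll 0.001
```

View pics/d8.png

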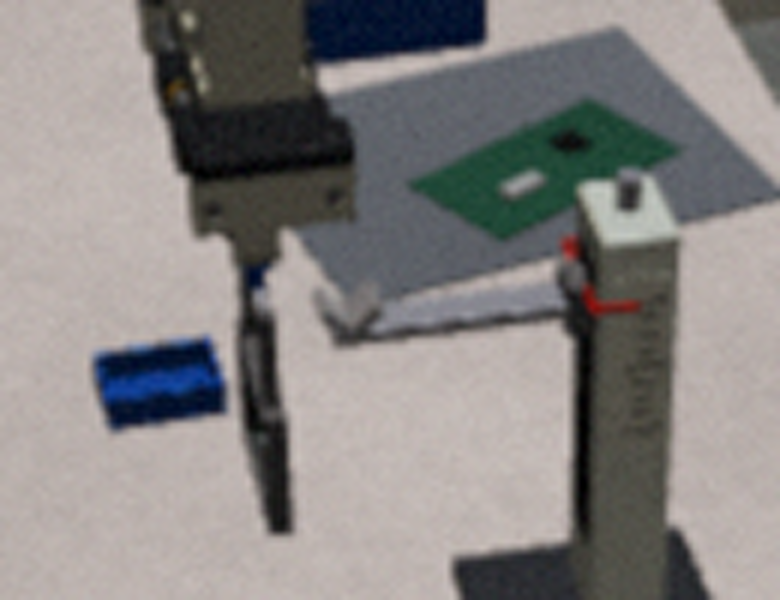

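Run:
```python
from h import *
s=robot.read_camera('side')
p=np.array([.522,.2193,.254-.0185])
q=proj(s,[p,p+[0,-.03,0],p+[0,-.01,0],p+[0,-.01,.012],p+[0,-.045,-.118],p+[0,-.045,-.048]]);print(((q-[210,80]+.5)*6).round())
A=cv2.resize(s['color'][115:170,240:285],None,fx=12,fy=10,interpolation=cv2.INTER_CUBIC)
for P in q: cv2.circle(A,(int((P[0]-240+.5)*12),int((P[1]-115+.5)*10)),2,(0,255,255),-1)
cv2.imwrite('pics/d9.png',A)
```

```text
[[257. 279.]
 [268. 314.]
 [260. 291.]
 [259. 269.]
 [284. 530.]
 [278. 415.]]
```

View pics/d9.png

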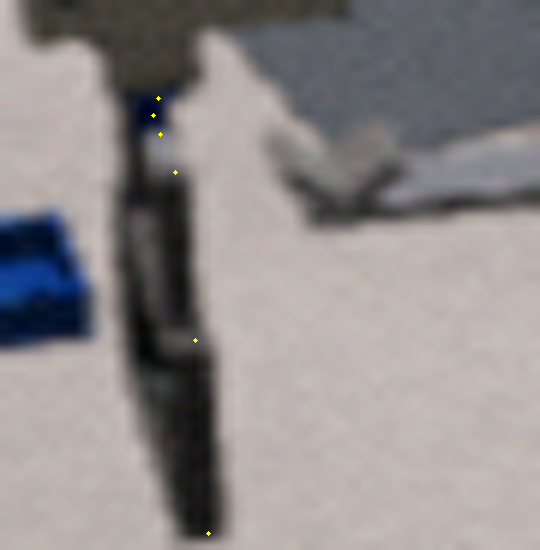

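The bar is at crop (165,155) where predicted, and the frame's shoulder (190,340) and bottom (203,535) agree within 1 px. Going the remaining 45 mm in.

```bash
python3 -m crank '{"claw":[0,0,0,0,0,0,0,0],"delta_pos":[[-0.2,0,0],[-0.4,0,0],[-0.7,0,0],[-1,0,0],[-1.3,0,0],[-1.6,0,0],[-1.8,0,0],[-1.82,0,0]],"roll":[0,0,0,0,0,0,0,0]}'
python3 - <<'E'
from h import *
s=cam('side','side6.png')
need((.567,.2195,.2335),179)
a=cv2.resize(s['color'][80:180,210:340],None,fx=6,fy=6,interpolation=cv2.INTER_CUBIC)
cv2.imwrite('pics/d10.png',a)
f=[]
for i in range(5): cam('side');f.append(robot.observe()['contact_force'])
print(np.mean(f,0))
E
```

```text
time: 10.53
tool_pos: [0.5675, 0.2181, 0.2541]
tool_rot: [-3.142, 0.0, 3.124]
contact_force: [0.6, -0.3, -2.5]
opening: 0.0179
at [0.567  0.2181 0.2541] yaw 179.01 t 10.58 F [ 0.47 -0.32 -3.14] op 0.0178
delta [-0.001  0.054  0.822] roll 0.001
[-0.2705807  -0.03032472 -3.70643888]
```

View pics/d10.png

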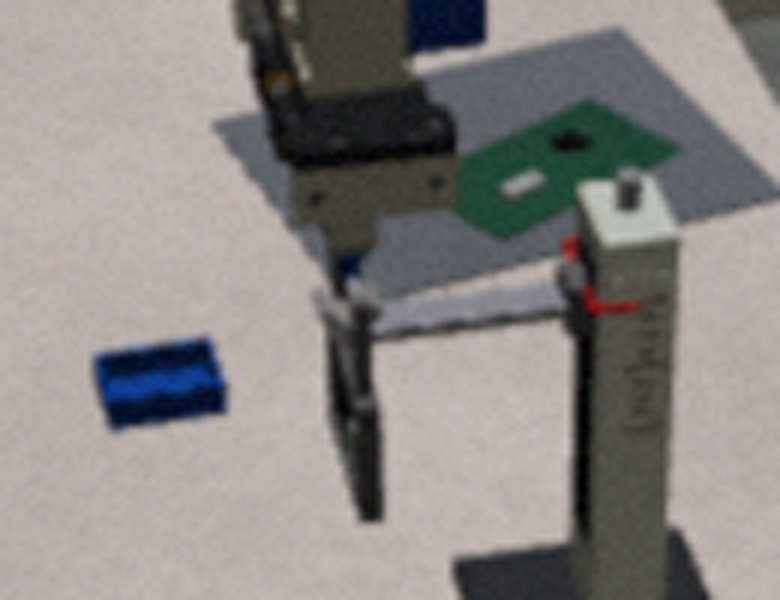

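The bar is now over the groove at crop (345,290), with the arm through the window. Lowering: 15 mm free, then about 12 mm/s.

```bash
python3 -m crank '{"claw":[0,0,0,0,0,0,0,0],"delta_pos":[[0,0.05,0.08],[0,0.05,0.16],[0,0.05,0.24],[0,0.05,0.32],[0,0.05,0.4],[0,0.05,0.48],[0,0.05,0.54],[0,0.05,0.6]],"roll":[0,0,0,0,0,0,0,0]}' && python3 -m crank '{"claw":[0,0,0,0,0,0,0,0],"delta_pos":[[0,0,0.04],[0,0,0.08],[0,0,0.12],[0,0,0.16],[0,0,0.2],[0,0,0.24],[0,0,0.28],[0,0,0.32]],"roll":[0,0,0,0,0,0,0,0]}'
python3 - <<'E'
from h import *
f=[]
for i in range(6): s=cam('side','side7.png');f.append(robot.observe()['contact_force'])
print(np.mean(f,0))
need((.567,.2195,.2335),179)
a=cv2.resize(s['color'][90:180,240:340],None,fx=6,fy=6,interpolation=cv2.INTER_CUBIC)
cv2.imwrite('pics/d11.png',a)
E
```

```text
time: 11.5
tool_pos: [0.5664, 0.2195, 0.2393]
tool_rot: [3.142, -0.0, 3.125]
contact_force: [-0.8, -1.1, -3.6]
opening: 0.0176
time: 12.17
tool_pos: [0.5665, 0.2196, 0.2315]
tool_rot: [3.141, 0.0, 3.125]
contact_force: [-0.2, 0.3, -3.1]
opening: 0.0178
[-0.36298277  0.17150644 -3.34559665]
at [0.5665 0.2196 0.2315] yaw 179.03 t 12.47 F [ 0.01  0.05 -3.92] op 0.0179
delta [-0.021 -0.002 -0.079] roll 0.004
```

View pics/d11.png

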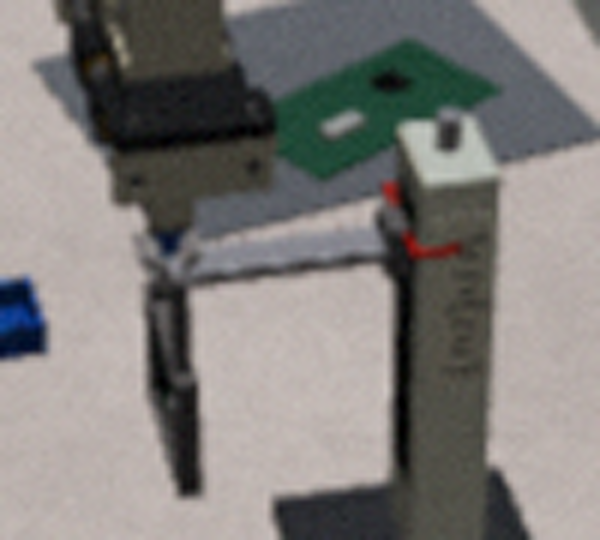

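The bar sits in the mouth of the groove at crop (165,265), and the red pointer at (435,250) has not moved yet. Continuing.

```bash
python3 -m crank '{"claw":[0,0,0,0,0,0,0,0],"delta_pos":[[0,0,0.04],[0,0,0.08],[0,0,0.12],[0,0,0.16],[0,0,0.2],[0,0,0.24],[0,0,0.28],[0,0,0.32]],"roll":[0,0,0,0,0,0,0,0]}' && python3 -m crank '{"claw":[0,0,0,0,0,0,0,0],"delta_pos":[[0,0,0.04],[0,0,0.08],[0,0,0.12],[0,0,0.16],[0,0,0.2],[0,0,0.24],[0,0,0.28],[0,0,0.32]],"roll":[0,0,0,0,0,0,0,0]}'
python3 - <<'E'
from h import *
f=[];p=[]
for i in range(8): s=cam('side','side8.png');o=robot.observe();f.append(o['contact_force']);p.append(o['tool_pos'])
print(np.mean(f,0),np.std(f,0)/8**.5,np.mean(p,0))
a=cv2.resize(s['color'][90:180,240:340],None,fx=6,fy=6,interpolation=cv2.INTER_CUBIC)
cv2.imwrite('pics/d12.png',a)
E
```

```text
time: 13.13
tool_pos: [0.5665, 0.2196, 0.2234]
tool_rot: [3.141, 0.0, 3.125]
contact_force: [-1.0, -0.7, -2.4]
opening: 0.0177
time: 13.8
tool_pos: [0.5665, 0.2196, 0.2154]
tool_rot: [3.142, 0.0, 3.125]
contact_force: [-0.9, -0.8, -1.5]
opening: 0.0178
[-0.26269738  0.02936649 -1.87866114] [0.14590437 0.15012349 0.18061699] [0.56647315 0.21955914 0.21547677]
```

View pics/d12.png

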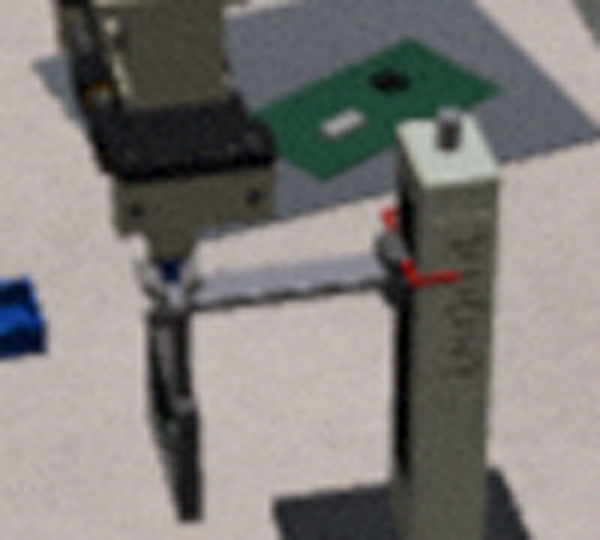

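The hook has taken about half of the weight. The pointer moved to (435,277) and the force fell from 3.55 to 1.9 N. That leaves about 22 mm.

```bash
python3 -m crank '{"claw":[0,0,0,0,0,0,0,0],"delta_pos":[[0,0,0.04],[0,0,0.08],[0,0,0.12],[0,0,0.16],[0,0,0.2],[0,0,0.24],[0,0,0.28],[0,0,0.32]],"roll":[0,0,0,0,0,0,0,0]}' && python3 -m crank '{"claw":[0,0,0,0,0,0,0,0],"delta_pos":[[0,0,0.04],[0,0,0.08],[0,0,0.12],[0,0,0.16],[0,0,0.2],[0,0,0.24],[0,0,0.28],[0,0,0.32]],"roll":[0,0,0,0,0,0,0,0]}'
python3 - <<'E'
from h import *
f=[];p=[]
for i in range(20): s=cam('side','side9.png');o=robot.observe();f.append(o['contact_force']);p.append(o['tool_pos'])
print(np.mean(f,0),np.std(f,0)/20**.5,np.mean(p,0))
E
```

```text
time: 14.87
tool_pos: [0.5665, 0.2195, 0.2074]
tool_rot: [3.141, 0.0, 3.125]
contact_force: [-0.8, 0.5, -1.2]
opening: 0.0176
time: 15.53
tool_pos: [0.5665, 0.2196, 0.1995]
tool_rot: [3.141, 0.0, 3.125]
contact_force: [-0.3, -0.6, -0.1]
opening: 0.0177
[-0.17927603  0.0181718  -0.5465244 ] [0.06467658 0.10211281 0.09090809] [0.56648234 0.21955923 0.19949924]
```

```bash
python3 -m crank '{"claw":[0,0,0,0,0,0,0,0],"delta_pos":[[0,0,0.04],[0,0,0.08],[0,0,0.12],[0,0,0.16],[0,0,0.2],[0,0,0.22],[0,0,0.24],[0,0,0.25]],"roll":[0,0,0,0,0,0,0,0]}'
python3 - <<'E'
from h import *
f=[];p=[]
for i in range(40): s=cam('side','side10.png');o=robot.observe();f.append(o['contact_force']);p.append(o['tool_pos'])
print(np.mean(f,0),np.std(f,0)/40**.5,np.mean(p,0),o['time'])
a=cv2.resize(s['color'][90:180,240:340],None,fx=6,fy=6,interpolation=cv2.INTER_CUBIC)
cv2.imwrite('pics/d13.png',a)
E
```

```text
time: 17.2
tool_pos: [0.5665, 0.2195, 0.1932]
tool_rot: [3.142, 0.0, 3.125]
contact_force: [-0.1, 0.3, 0.4]
opening: 0.0178
[-0.28925785  0.19827774 -0.03368094] [0.06058631 0.08288958 0.07585659] [0.5664745  0.21955726 0.19324291] 19.2
```

View pics/d13.png

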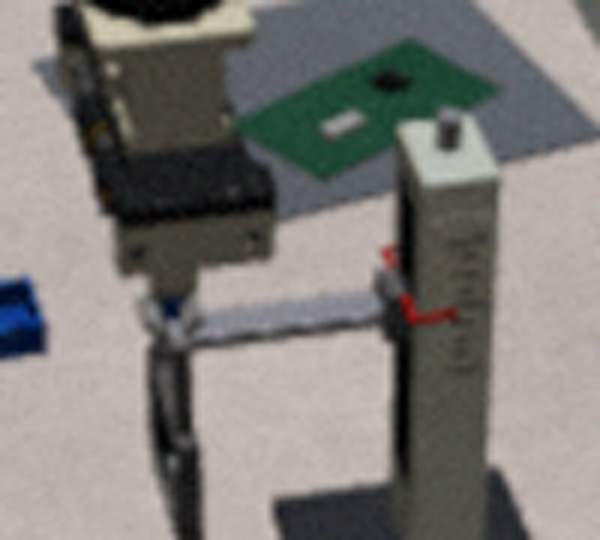

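The force is about zero (-0.03 ± 0.08 N), so the hook carries everything; the pointer is now at (435,316). I relax the grip to 3 N first, then open gradually.

```bash
python3 -m crank '{"claw":[0,0,0,0,0,0,0,0],"delta_pos":[[0,0,0],[0,0,0],[0,0,0],[0,0,0],[0,0,0],[0,0,0],[0,0,0],[0,0,0]],"roll":[0,0,0,0,0,0,0,0]}' 3 && python3 -m crank '{"claw":[0.16,0.18,0.2,0.22,0.24,0.27,0.3,0.35],"delta_pos":[[0,0,0],[0,0,0],[0,0,0],[0,0,0],[0,0,0],[0,0,0],[0,0,0],[0,0,0]],"roll":[0,0,0,0,0,0,0,0]}'
python3 - <<'E'
from h import *
for i in range(3):
    s=cam('side','side11.png'); 
t=cam('top','top11.png');need((.5665,.2195,.29),179)
a=cv2.resize(s['color'][90:180,240:340],None,fx=6,fy=6,interpolation=cv2.INTER_CUBIC)
cv2.imwrite('pics/d14.png',a)
E
```

```text
time: 19.87
tool_pos: [0.5665, 0.2196, 0.1933]
tool_rot: [3.141, 0.0, 3.125]
contact_force: [-0.1, 0.4, -0.2]
opening: 0.018
time: 20.53
tool_pos: [0.5665, 0.2195, 0.1932]
tool_rot: [3.142, 0.0, 3.125]
contact_force: [0.2, -0.2, -0.3]
opening: 0.0301
at [0.5665 0.2195 0.1932] yaw 179.02 t 20.73 F [-0.26 -0.17  0.02] op 0.0317
delta [-1.000e-03 -1.000e-03 -3.871e+00] roll 0.004
```

View pics/d14.png

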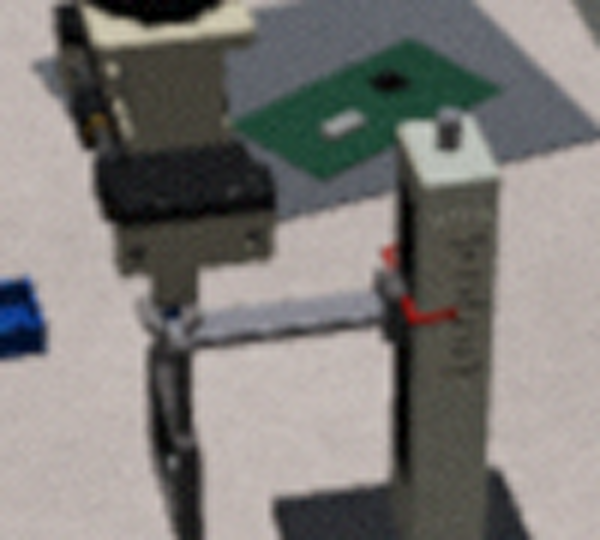

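The grip is released and the pointer stays at (435,316). I open further, then go straight up.

```bash
python3 -m crank '{"claw":[0.4,0.45,0.5,0.55,0.6,0.6,0.6,0.6],"delta_pos":[[0,0,0],[0,0,0],[0,0,0],[0,0,0],[0,0,0],[0,0,0],[0,0,-0.1],[0,0,-0.2]],"roll":[0,0,0,0,0,0,0,0]}' && python3 -m crank '{"claw":[0.6,0.6,0.6,0.6,0.6,0.6,0.6,0.6],"delta_pos":[[0,0,-0.2],[0,0,-0.5],[0,0,-1],[0,0,-1.6],[0,0,-2.2],[0,0,-2.8],[0,0,-3.4],[0,0,-3.8]],"roll":[0,0,0,0,0,0,0,0]}'
python3 - <<'E'
from h import *
s=cam('side','side12.png');need((.457,-.0083,.20),179)
a=cv2.resize(s['color'][90:180,240:340],None,fx=6,fy=6,interpolation=cv2.INTER_CUBIC)
cv2.imwrite('pics/d15.png',a)
E
```

```text
time: 21.4
tool_pos: [0.5664, 0.2195, 0.1983]
tool_rot: [3.142, -0.0, 3.125]
contact_force: [-0.6, 0.3, 0.7]
opening: 0.0547
time: 22.07
tool_pos: [0.5668, 0.2197, 0.2958]
tool_rot: [3.141, 0.003, 3.125]
contact_force: [-0.3, 0.1, -0.3]
opening: 0.0554
at [0.5674 0.2198 0.2973] yaw 179.03 t 22.12 F [0.47 0.27 0.42] op 0.0551
delta [ 4.281 -9.202  3.857] roll 0.005
```

View pics/d15.png

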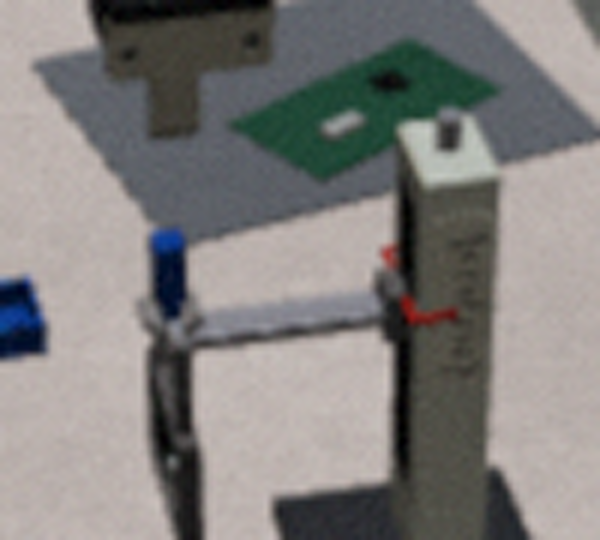

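The carrier hangs upright with the grip at crop (170,270), free of the gripper, and the pointer is unchanged. Now to the button with the claw shut.

```bash
python3 -m crank '{"claw":[0.6,0.4,0.2,0,0,0,0,0],"delta_pos":[[0.4,-0.5,0],[0.9,-1.7,0],[1.4,-2.9,0],[1.9,-4.1,0],[2.4,-5.3,0],[2.9,-6.5,0],[3.4,-7.7,0],[3.9,-8.6,0]],"roll":[0,0,0,0,0,0,0,0]}' 20 && python3 -m crank '{"claw":[0,0,0,0,0,0,0,0],"delta_pos":[[0.1,-0.3,0.8],[0.2,-0.5,1.8],[0.3,-0.6,2.8],[0.3,-0.6,3.8],[0.3,-0.6,4.8],[0.3,-0.6,5.8],[0.3,-0.6,6.6],[0.3,-0.6,7]],"roll":[0,0,0,0,0,0,0,0]}'
python3 - <<'E'
from h import *
s=cam('side','side13.png');need((.457,-.0083,.06),179)
a=cv2.resize(s['color'][170:270,190:300],None,fx=6,fy=6,interpolation=cv2.INTER_CUBIC)
cv2.imwrite('pics/d16.png',a)
t=robot.read_camera('top')
c0=cv2.imread('pics/top0.png');s0=cv2.imread('pics/side0.png')
def ctr(im,x0,y0,x1,y1):
    h=cv2.cvtColor(im[y0:y1,x0:x1],cv2.COLOR_BGR2HSV); m=(((h[...,0]<8)|(h[...,0]>172))&(h[...,1]>130)&(h[...,2]>80)).astype(np.uint8)
    M=cv2.moments(m,True); return (x0+M['m10']/M['m00'],y0+M['m01']/M['m00']),M['m00']
a,na=ctr(c0,270,235,312,275);b,nb=ctr(s0,230,220,266,252)
print(a,na,b,nb,tri(t,a,s,b),onz(t,*a,.044))
E
```

```text
time: 22.78
tool_pos: [0.4643, 0.0044, 0.2931]
tool_rot: [-3.141, -0.0, 3.124]
contact_force: [0.5, -0.9, 0.3]
opening: 0.0131
time: 23.45
tool_pos: [0.456, -0.0084, 0.1158]
tool_rot: [3.141, -0.004, 3.124]
contact_force: [-0.6, -0.1, 0.2]
opening: 0.0008
at [ 0.4555 -0.0083  0.115 ] yaw 179.02 t 23.5 F [-1.15  0.48 -0.6 ] op 0.0004
delta [-7.100e-02 -1.000e-03  2.198e+00] roll 0.003
(290.2, 255.1076923076923) 65.0 (246.95, 231.01666666666668) 60.0 (array([ 0.45675032, -0.00784667,  0.04458856]), np.float64(0.0007068318175319324)) [ 0.45638669 -0.00780575  0.044     ]
```

View pics/d16.png

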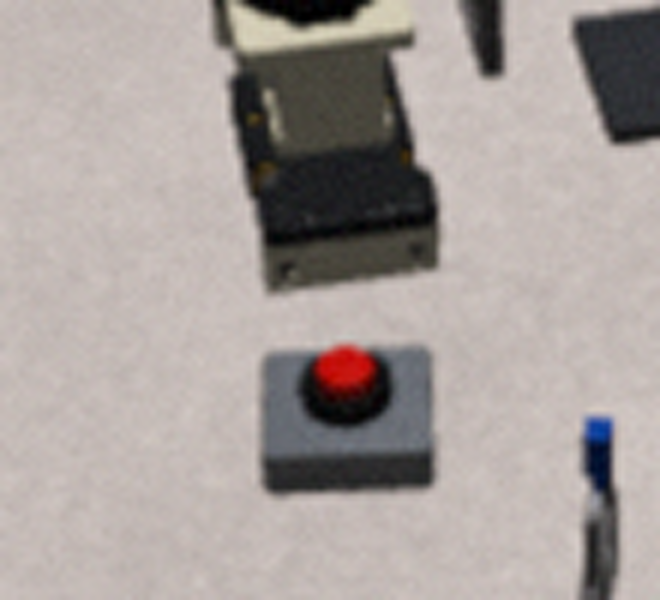

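The red button's centre is at crop (345,370). Triangulation gives (0.457,-0.008,0.0446) with a 0.7 mm ray gap. Before pressing, I check that the carrier hangs still.

```bash
python3 -m crank '{"claw":[0,0,0,0,0,0,0,0],"delta_pos":[[-0.05,0,0.3],[-0.05,0,0.7],[-0.05,0,1.1],[-0.05,0,1.5],[-0.05,0,1.9],[-0.05,0,2.2],[-0.05,0,2.4],[-0.05,0,2.4]],"roll":[0,0,0,0,0,0,0,0]}'
python3 - <<'E'
from h import *
s=cam('side','side14.png');
for i in range(8): s2=cam('side','side15.png')
t=cam('top','top15.png')
need((.457,-.0083,.038),179)
roi=np.s_[100:200,230:340]
print('diff',cv2.absdiff(cv2.GaussianBlur(s['color'][roi],(5,5),0),cv2.GaussianBlur(s2['color'][roi],(5,5),0)).max())
a=cv2.resize(s2['color'][100:250,210:340],None,fx=4,fy=4,interpolation=cv2.INTER_CUBIC)
cv2.imwrite('pics/d17.png',a)
E
```

```text
time: 24.22
tool_pos: [0.4587, -0.0086, 0.0577]
tool_rot: [3.141, -0.001, 3.125]
contact_force: [-0.0, 0.6, -0.2]
opening: 0.0005
at [ 0.459  -0.0087  0.0584] yaw 179.03 t 24.72 F [-0.94 -0.84  0.39] op 0.0004
delta [0.079 0.013 0.817] roll 0.004
diff 26
```

View pics/d17.png

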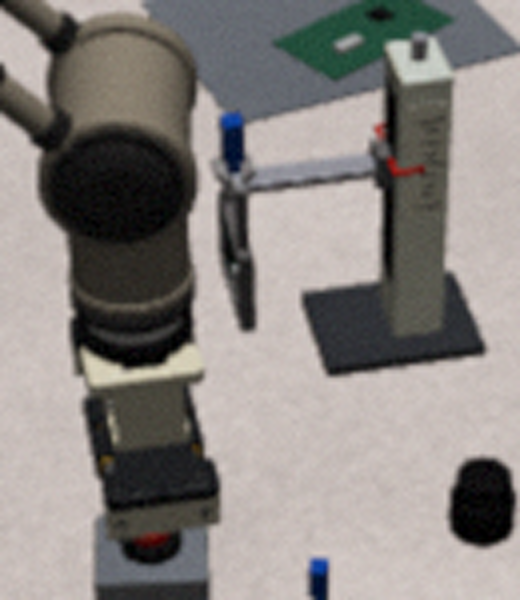

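View pics/top15.png

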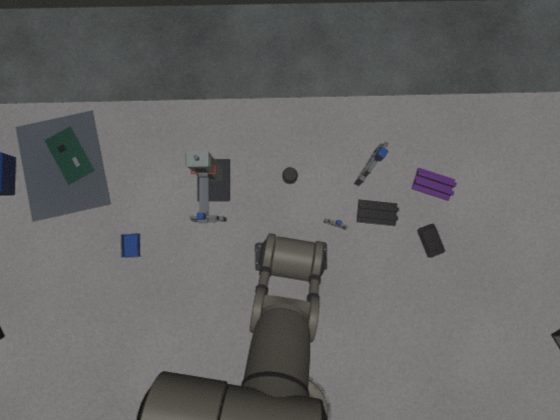

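The carrier hangs upright at crop (233,150), and the top view shows it centred on the hook at (205,218). The bystanders have not moved. Pressing.

```bash
python3 -m crank '{"claw":[0,0,0,0,0,0,0,0],"delta_pos":[[0.05,0,0.2],[0.05,0,0.4],[0.05,0,0.5],[0.05,0,0.6],[0.05,0,0.7],[0.05,0,0.75],[0.05,0,0.8],[0.05,0,0.8]],"roll":[0,0,0,0,0,0,0,0]}'
```

```text
time: 25.38
tool_pos: [0.4583, -0.0087, 0.0445]
tool_rot: [-3.141, 0.004, 3.125]
contact_force: [-21.7, 2.0, 82.2]
opening: 0.0006
```

```bash
python3 -m crank '{"claw":[0,0,0,0,0,0,0,0],"delta_pos":[[0,0,-0.1],[0,0,-0.2],[0,0,-0.2],[0,0,-0.2],[0,0,-0.2],[0,0,-0.2],[0,0,-0.2],[0,0,-0.2]],"roll":[0,0,0,0,0,0,0,0]}'
python3 - <<'E'
from h import *
for i in range(3): s=cam('side','side16.png');o=robot.observe();print(o['tool_pos'],o['contact_force'])
a=cv2.resize(s['color'][190:270,200:300],None,fx=7,fy=7,interpolation=cv2.INTER_CUBIC)
cv2.imwrite('pics/d18.png',a)
E
```

```text
time: 26.05
tool_pos: [0.458, -0.0087, 0.0456]
tool_rot: [-3.141, 0.002, 3.125]
contact_force: [-8.3, 0.6, 34.2]
opening: 0.0006
[ 0.45802284 -0.00869071  0.04556667] [-8.06273273  0.6800581  33.70140806]
[ 0.45800403 -0.00869115  0.04557805] [-8.37763129  1.29235733 32.77906992]
[ 0.45800356 -0.00870124  0.0455661 ] [-7.67602977  0.52174434 33.73944517]
```

View pics/d18.png

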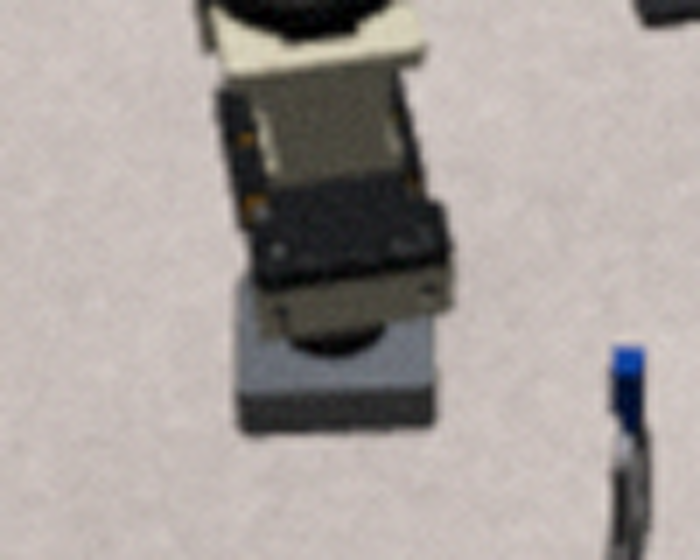

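```bash
python3 -m crank '{"claw":[0,0,0,0,0,0,0,0],"delta_pos":[[0,0,-0.08],[0,0,-0.15],[0,0,-0.15],[0,0,-0.15],[0,0,-0.15],[0,0,-0.15],[0,0,-0.15],[0,0,-0.15]],"roll":[0,0,0,0,0,0,0,0]}'
python3 - <<'E'
from h import *
f=[];p=[]
for i in range(8): s=cam('side');o=robot.observe();f.append(o['contact_force']);p.append(o['tool_pos'])
print(np.mean(f,0),np.mean(p,0))
E
python3 -m crank '{"claw":[0,0,0,0,0,0,0,0],"delta_pos":[[0,0,-0.08],[0,0,-0.08],[0,0,-0.08],[0,0,-0.08],[0,0,-0.08],[0,0,-0.08],[0,0,-0.08],[0,0,-0.08]],"roll":[0,0,0,0,0,0,0,0]}'
python3 - <<'E'
from h import *
f=[];p=[]
for i in range(8): s=cam('side');o=robot.observe();f.append(o['contact_force']);p.append(o['tool_pos'])
print(np.mean(f,0),np.mean(p,0))
E
```

```text
time: 26.87
tool_pos: [0.4578, -0.0087, 0.0469]
tool_rot: [3.142, 0.0, 3.125]
contact_force: [1.4, 0.3, 3.6]
opening: 0.0003
[ 1.81399959 -0.38292698  3.6469233 ] [ 0.45780494 -0.00867208  0.04697676]
time: 27.93
tool_pos: [0.4575, -0.0086, 0.0489]
tool_rot: [3.141, -0.0, 3.125]
contact_force: [2.5, -0.5, 2.9]
opening: 0.0002
[ 1.29545112 -0.5459174   2.383905  ] [ 0.45752923 -0.008619    0.04894184]
```

The spring is soft here: 3.65 N at z = 0.0470 and 2.4 N at 0.0489, zero near 0.0525. So the fingers are on the button and it was fully down against its stop, with its top about 8 mm higher than I measured. I back off and check.

```bash
python3 -m crank '{"claw":[0,0,0,0,0,0,0,0],"delta_pos":[[0,0,-0.2],[0,0,-0.5],[0,0,-1],[0,0,-1.5],[0,0,-2],[0,0,-2.6],[0,0,-3.2],[0,0,-3.8]],"roll":[0,0,0,0,0,0,0,0]}'; python3 -m crank '{"claw":[0,0,0,0,0,0,0,0],"delta_pos":[[0.3,-0.4,0],[0.6,-0.8,0],[0.9,-1.2,0],[1.2,-1.6,0],[1.4,-2,0],[1.4,-2,0],[1.4,-2,0],[1.4,-2,0]],"roll":[0,0,0,0,0,0,0,0]}'
python3 - <<'E'
from h import *
s=cam('side','side17.png')
for i in range(6): s2=cam('side','side18.png')
t=cam('top','top18.png')
need((.457,-.0083,.15),179)
s0=cv2.imread('pics/side15.png');t0=cv2.imread('pics/top0.png')
roi=np.s_[100:190,250:340]
g=lambda i:cv2.GaussianBlur(i,(5,5),0)
print('still',cv2.absdiff(g(s['color'][roi]),g(s2['color'][roi])).max(), 'vs before press',cv2.absdiff(g(s0[roi]),g(s2['color'][roi])).max())
for n,(x,y) in dict(mouse=(431,240),obj=(290,175),tray=(131,245)).items():
    a=np.s_[y-22:y+22,x-22:x+22]; sh=cv2.phaseCorrelate(cv2.cvtColor(t0[a],6).astype(np.float32),cv2.cvtColor(t['color'][a],6).astype(np.float32)); print(n,sh)
a=cv2.resize(s2['color'][100:260,210:340],None,fx=3.7,fy=3.7,interpolation=cv2.INTER_CUBIC)
cv2.imwrite('pics/d19.png',a)
E
```

```text
time: 29.0
tool_pos: [0.4568, -0.0084, 0.1449]
tool_rot: [3.141, -0.001, 3.125]
contact_force: [-0.2, 0.0, 0.2]
opening: 0.0004
time: 29.67
tool_pos: [0.4218, -0.0577, 0.1442]
tool_rot: [3.141, 0.0, 3.124]
contact_force: [-0.1, -0.4, -0.4]
opening: 0.0003
at [ 0.4218 -0.0578  0.1439] yaw 179.05 t 30.07 F [-0.31  0.04 -0.25] op 0.0004
delta [-1.375  2.003 -0.244] roll 0.009
still 3 vs before press 194
mouse ((0.5046504592677508, 0.44243404851166446), 0.9926085370852623)
obj ((0.4330543792305761, 0.49167673760526753), 1.0124914049219202)
tray ((0.5269453618423583, 0.6245066552494123), 0.9975854011818215)
```

View pics/d19.png

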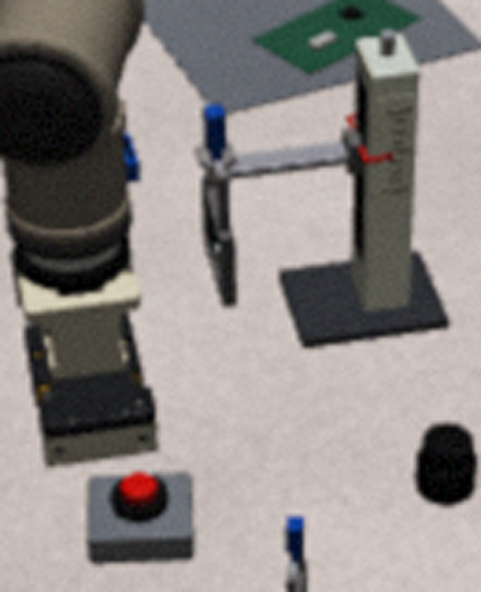

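Run:
```python
import cv2,numpy as np
g=lambda n:cv2.GaussianBlur(cv2.imread('pics/%s.png'%n),(5,5),0)
roi=np.s_[120:190,264:340]
for a,b in(('side14','side15'),('side15','side18'),('side12','side15')): print(a,b,cv2.absdiff(g(a)[roi],g(b)[roi]).max())
```

```text
side14 side15 3
side15 side18 4
side12 side15 16
```

The carrier was motionless before the press, and it is unchanged and still now. The button is up and nothing touches anything, so I'm handing in.

```bash
python3 -c "
from cell import robot
print(robot.hand_in())"
```

```text
the job is handed in; nothing more can be done
None
```

I lifted the middle-sized carrier out of the black rest by its blue grip and hung it by the cross bar in the hook's groove. I let go, then pressed the record button, released it and handed in at about 30 s of the 72 s allowed. `hand_in()` gave no verdict.

- **Hanging:** I lowered at about 12 mm/s until the weight reading went from 3.5 N to −0.03 ± 0.08 N, with the hook sunk about 40 mm, and only then opened the gripper. The scale's pointer did not move on release.
- **Stillness:** camera pictures before and after the press show the carrier upright and motionless (differences of 3–4 grey levels, which is noise).
- **Bystanders:** in the top view the mouse, objective and tray had not measurably moved, with shifts under 1 pixel.
- **Button:** it sprang back up and is clear of the arm.

**What disagreed:** I had measured the button top at 0.0446 m, but the spring force put it at about 0.0525 m. So I pressed about 8 mm deeper than needed, and the fingers held the button against its stop at 82 N. That is under the 120 N wrist limit at the reading I have, though a higher peak between readings can't be ruled out. The press was by the fingers, not the gripper body, so I don't expect the 40 N rule to apply.

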